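Shim the short foot of the dial-gauge stand

ROBOT

A 6-joint arm with a two-finger parallel gripper is mounted at the origin on a cart in front of the work surface, level with it; the furniture and walls round the work are solid. World frame = base frame: x ahead of the robot, y to its left, z up, the work surface at z = 0. Lengths are in m, angles in rad, forces in N, time in s.
With the tool pointing down it reaches from about 0.375 to 0.9 m from the base axis. Payload 3.1 kg.
Tool frame: the origin (TCP) lies on the centre line of the jaws, within the pads' length; the fingertips stand 19 mm ahead of it and the grasp point (between the pads) is the TCP; y points along the fingers, z is the direction in which the jaws open and shut, and the axes are right-handed (so a half turn about y gives the same grasp; the last joint's range is limited). The gripper opens to 87 mm and grips with 3 to 60 N. Pads are 19 mm wide; open, the fingers measure 117 mm over their backs; the gripper's body (75 mm by 190 mm) begins 51 mm behind the grasp point.
Start: joints at [1.105, 0.527, 1.433, -0, 1.181, -0.178], TCP at [0.177, 0.599, 0.214] pointing down, gripper open.
Joint ranges: [-3.08, 3.08], [-0.75, 2.2], [0.22, 2.44], [-1.43, 4.57], [0, 2.65], [-2.85, 2.85]. Speed limits (rad/s): [2.79, 2.79, 3.14, 3.14, 3.14, 3.14].

INTERFACE

Orientations are given as a unit quaternion [x, y, z, w].
In Python, from plant import sensors, snapshot, camera_model, ctrl, recognise, place_of gives the robot as it stands.
- The arm moves only by the shell command python3 -m pendant 'ROWS'. ROWS is JSON, a list of rows, each an object with "grip": the opening in per cent of the stroke, from 0 (shut) to 100 (fully open); "slide": the shift along the world's x, y, z in mm, a list of three; "turn": the turn about the world's z in rad. In form: [{"grip": grip, "slide": [dx, dy, dz], "turn": turn}, ...]. A call has 1 to 8 rows; each row is the pose to reach, as a shift and turn from the pose commanded when the call began; what a row does not reach only later rows make up. A row lasts 1/12 s, in which the tool goes at most 41.7 mm and 7.16 degrees, less where a joint would pass 70% of its speed; a pose out of reach is approached as far as the arm can. A call with a gripper value outside its range is refused whole. The fingers move at their own pace and stop on an object; the grip force is fixed at half the most. Time passes only in rows, so rows that repeat a pose let the fingers close. It gives the time, the measured TCP pose, the force and the opening at its end, in the units of the state.
- sensors.get_state(): the state, without advancing time (a new reading comes with each control period).
- snapshot(name): name is "scene" or "top" or "wrist"; returns the picture (400x640x3 uint8, red, green, blue); there is no depth.
- camera_model(name): a dict with "fx", "fy", "cx", "cy" (pixels), "rvec" (rotation vector, rad) and "tvec" (3), from world to camera coordinates, as OpenCV has them; the wrist camera has in their place "mount" (4x4, takes a point from camera to tool coordinates, whose origin is the TCP and whose axes are the tool frame's). Camera axes: x right, y down, z forward; pixel columns grow to the right and rows downward; lengths in m; the calibration is good to about 2 mm. A picture is of the moment at which its call begins: read the wrist's pose just before it. camera_model takes no time and is no camera call.
- ctrl.finish_job(): hands the job in, once; it reports no verdict.
Trained networks look in the newest picture that a camera, given by its name, has taken for a name from the list of things; names that differ only in an ending like _2 or _b are one class to them, and where a whole thing is asked for, a point or a joint stands for the part that bears it (a point fixed in the world has none). Each returns a list of dicts, best first, with "score" (0 to 1); they miss things now and then, are a little off and sometimes report something else, mostly with a low value. They report only what shows in the picture. A call takes as long as a camera call.
- recognise(camera, name): "at" ([x, y, z] in m, in the coordinates of the camera as it stood for that picture, good to about 4 mm: the middle of the surface that is visible of it).
- place_of(camera, name): "at" ([x, y, z] in m, in the coordinates of the camera as it stood for that picture, good to about 4 mm: a listed point, or the origin of a listed thing).
The state is a dict: "t": time; "q": joint angles; "qd": joint speeds; "effort": joint torques, N m; "eef_pos": TCP position; "tcp_rot": TCP orientation; "force": force on the tool from outside, world axes, zero at the start; "ft_torque": the same for the moment, N m; "grip_width": finger opening in m.
Only numpy, scipy, OpenCV 4.12 (cv2) and the standard library are available. Lean on these libraries where they do the work, as an engineer would, in place of code of your own. Each camera call takes 0.05 s, during which the arm holds its last target.

TASK

The dial-gauge stand rocks because its near right foot is too short: push the wooden shim, thin end first, under that foot until the foot stands on the shim's flat part and the stand is level and no longer rocks. Push the shim along the bench with the fingertips; do not pinch or lift it, push gently enough that the stand stays where it is, and touch neither the stand nor the other things on the bench.

Things in the scene. Friction and masses are not known exactly. Their poses are not given: they have to be found in the camera images.
- gauge_stand: Heavy grey dial-gauge stand (1.4 to 2 kg, loose): slab 150 (its x) x 140 (y) x 16 mm on four dark ball feet at x = +-60, y = +-55 mm; slab top 46 mm up; a column at its far edge with a dial, 175 mm tall in all. Origin: under its centre, on the plane of the three good feet; x away from the robot (yaw within 0.2 rad), y left, z up. Level when z is vertical; at first it leans 0.1 rad onto its short foot.
- short_foot (a point): Lowest point of the short foot, a 28 mm ball at the stand's near right corner (x = -60, y = -55 mm in its frame), 8 mm shorter than the other three; it rests on the bench at the start with a load of about 2 to 4 N.
- shim: Loose wooden shim lying flat, 100 mm long (its x) and 44 mm wide (y), 0.085 kg. Origin: centre of its underside, z up; x points to its thin end, away from the robot, within about 0.15 rad of the stand's x. Flat and 8 mm thick from x = -35 to +10 mm; from there a ramp falls evenly to the tip. Sliding it under the foot takes 4 to 20 N, most at the end.
- shim_tip (a point): Middle of the shim's thin edge, at its x = +50 mm on the bench; the edge is 1.2 mm thick and starts 25 to 50 mm short of the foot's centre, up to 20 mm off to the side.
- shim_back (a point): Middle of the back face of the shim's head, at its x = -50 mm, 12 mm above its underside: the place to push. The head is an upright block 24 mm tall, as wide as the shim, from x = -50 to -35 mm; the back face is flat and square to x.
- oxide_jar_4: Bystander: small closed jar with a dark lid, 48 mm across and 60 mm tall, standing to the left of the shim; origin at the centre of its underside
- eraser: Bystander: white eraser, 22x56x12 mm, lying to the right of the shim; origin at the centre of its underside
- kiln_ring: Bystander: pale ceramic ring, 68 mm across, 12 mm high, lying left of the stand; origin at the centre of its underside
- pyro_cone_1: Bystander: slim pink clay cone lying down, 64x14x13 mm, left of the shim; origin at the centre of its underside
- test_tile_3: Bystander: glazed L-shaped test tile, 38x25 mm, 72 mm tall, standing right of the stand; origin at the centre of its underside

How it is judged:
By the outcome, as a careful person would: the job done as asked, in the order asked, and still so for the second after the job is handed in, with the robot touching nothing.
It also fails if it takes over 48 s, if anything falls off the work surface, if the arm or the gripper's body presses on something with over 40 N, if the wrist force passes 120 N, or if a joint passes its speed limit or range.

## Working session

There is one attempt and no reset: what is moved stays moved. The work goes in short steps, Python scripts to look and compute and a shell command to move; the robot and the scene stay as the last step left them, time stands still between calls to the robot, and variables do not carry over. Pictures are saved under pics/ and viewed, and the job is handed in when it is done.

```bash
mkdir -p pics; ls; cat > h.py <<'E'
import numpy as np,cv2
from plant import sensors,snapshot,camera_model,ctrl,recognise,place_of
from scipy.spatial.transform import Rotation as R
def T(cam,st=None):
    m=camera_model(cam)
    if 'mount' in m:
        A=np.eye(4);A[:3,:3]=R.from_quat(st['tcp_rot']).as_matrix();A[:3,3]=st['eef_pos']
        return A@np.array(m['mount'])
    A=np.eye(4);A[:3,:3]=cv2.Rodrigues(np.array(m['rvec'],float))[0];A[:3,3]=np.ravel(m['tvec']);return np.linalg.inv(A)
def w(cam,p,st=None): return (T(cam,st)@np.r_[p,1])[:3]
def px(cam,P,st=None):
    m=camera_model(cam);c=(np.linalg.inv(T(cam,st))@np.r_[P,1])[:3]
    return np.array([m['fx']*c[0]/c[2]+m['cx'],m['fy']*c[1]/c[2]+m['cy']])
def plane(cam,uv,z,st=None):
    m=camera_model(cam);A=T(cam,st);d=A[:3,:3]@np.array([(uv[0]-m['cx'])/m['fx'],(uv[1]-m['cy'])/m['fy'],1]);o=A[:3,3]
    return o+d*(z-o[2])/d[2]
def save(cam,name):
    im=snapshot(cam);cv2.imwrite('pics/'+name,im[:,:,::-1]);return im
E
python3 - <<'E'
from h import *
np.set_printoptions(precision=4,suppress=True)
s=sensors.get_state();print(s)
for c in ('scene','top'):
    save(c,c+'0.png')
    for n in ('gauge_stand','short_foot','shim','shim_tip','shim_back'):
        r=place_of(c,n);print(c,n,[(w(c,d['at']),round(d['score'],2)) for d in r[:2]])
E
```

```text
pics
{'t': 0.0, 'q': array([ 1.1045,  0.5285,  1.4339,  0.    ,  1.1814, -0.1785]), 'qd': array([ 0.0005, -0.0019,  0.002 , -0.    ,  0.001 ,  0.0004]), 'effort': array([  0.0012, -44.0024, -17.6598,   0.0634,   0.0581,  -0.0002]), 'eef_pos': array([0.177 , 0.5986, 0.2126]), 'tcp_rot': array([ 0.7005, -0.1017,  0.1012, -0.6991]), 'force': array([0.1246, 0.7862, 0.1539]), 'ft_torque': array([ 0.0345, -0.0327,  0.0106]), 'grip_width': 0.08682252228476797}
scene gauge_stand [(array([0.6531, 0.1953, 0.0015]), 0.95)]
scene short_foot [(array([0.6019, 0.1372, 0.0008]), 0.73)]
scene shim [(array([0.5011, 0.1292, 0.0045]), 0.75)]
scene shim_tip [(array([0.557 , 0.1265, 0.0009]), 0.76)]
scene shim_back [(array([0.4509, 0.1264, 0.0139]), 0.67)]
top gauge_stand [(array([0.653 , 0.1995, 0.0044]), 0.73)]
top short_foot [(array([0.6023, 0.1339, 0.001 ]), 0.83), (array([0.5066, 0.1278, 0.0004]), 0.44)]
top shim [(array([0.5048, 0.1282, 0.0013]), 0.95)]
top shim_tip [(array([ 0.5517,  0.1271, -0.0054]), 0.97)]
top shim_back [(array([0.453 , 0.1298, 0.01  ]), 0.81)]
```

View pics/scene0.png

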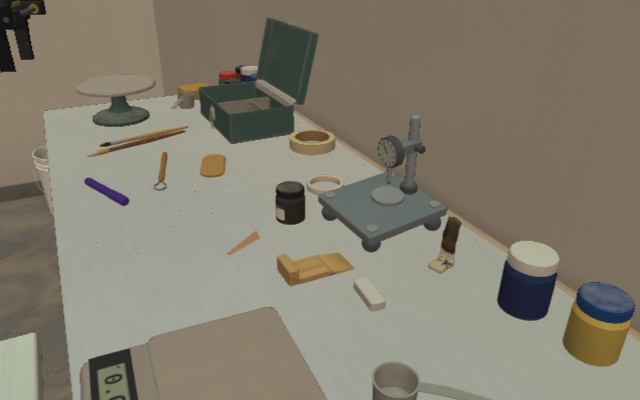

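View pics/top0.png

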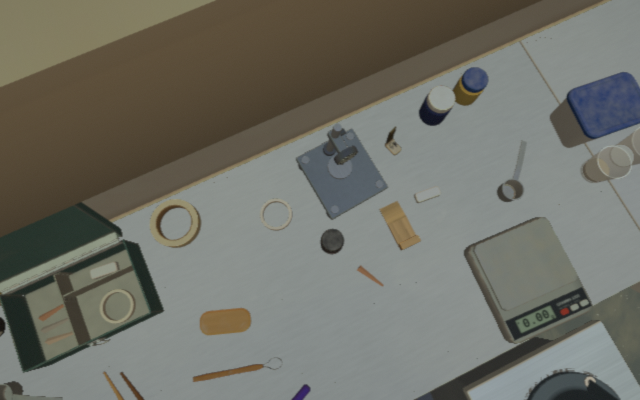

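```bash
python3 - <<'E'
import cv2
a=cv2.imread('pics/top0.png');print(a.shape)
from h import *
for P in ([.602,.135,0],[.555,.127,0],[.452,.128,.012],[.65,.197,.046]): print(px('top',P),px('scene',P))
u,v=px('top',[.53,.13,0]).astype(int)
c=a[max(0,v-75):v+75,max(0,u-100):u+100];cv2.imwrite('pics/top0c.png',cv2.resize(c,None,fx=4,fy=4,interpolation=2));print(u-100,v-75)
E
```

```text
(400, 640, 3)
[374.44498473 186.89127613] [371.93846026 249.9649657 ]
[387.51275885 204.27550993] [347.10631065 260.37633039]
[410.54134288 246.54408151] [280.78238666 271.13261295]
[340.62624678 173.55341819] [378.39256002 198.98758691]
291 140
```

View crop.

View pics/top0c.png

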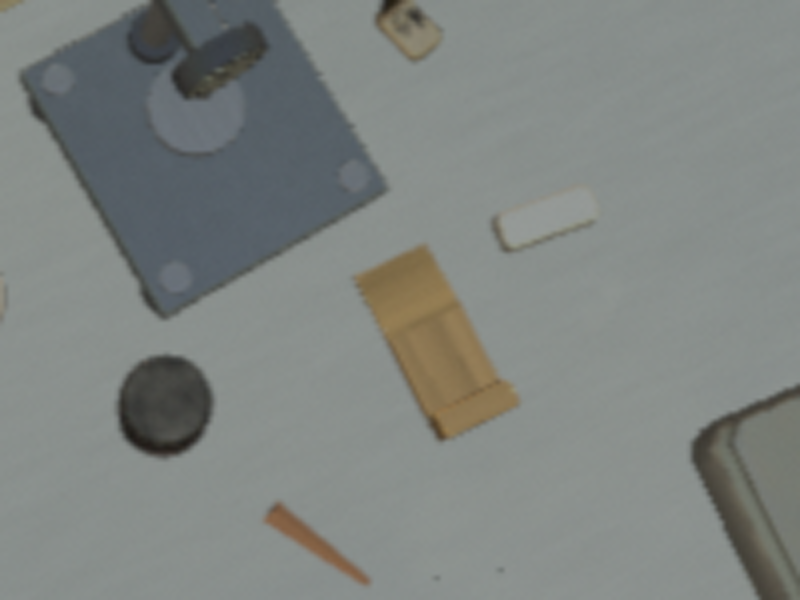

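```bash
python3 - <<'E'
from h import *
np.set_printoptions(precision=4,suppress=True)
f=lambda c,z:plane('top',[291+(c[0]+.5)/4-.5,140+(c[1]+.5)/4-.5],z)
tl=f((357,277),.001);tr=f((428,246),.001);hl=f((440,437),.012);hr=f((519,404),.012)
fl=f((431,410),.024);fr=f((500,380),.024)
print('tip',tl,tr,(tl+tr)/2,'back',hl,hr,(hl+hr)/2,'headfront',fl,fr)
def yaw(d): return np.arctan2(d[1],d[0])
print('yaw edge',yaw(tl-hl),yaw(tr-hr),'mid',yaw((tl+tr)/2-(hl+hr)/2),'tipperp',yaw(np.array([ (tl-tr)[1],-(tl-tr)[0]])))
a=f((354,176),.040);b=f((177,277),.046);c=f((58,79),.05)
print('short foot top',a,b,c,'yaw',yaw(c-b),yaw(np.array([(b-a)[1],-(b-a)[0]])),np.linalg.norm(b-a),np.linalg.norm(c-b))
for n in ('oxide_jar_4','eraser','pyro_cone_1','test_tile_3'):
    r=place_of('top',n);print(n,[(w('top',d['at']),round(d['score'],2)) for d in r[:2]])
E
```

```text
tip [0.5529 0.1469 0.001 ] [0.5517 0.1041 0.001 ] [0.5523 0.1255 0.001 ] back [0.4566 0.1491 0.012 ] [0.4541 0.1034 0.012 ] [0.4554 0.1263 0.012 ] headfront [0.471  0.1496 0.024 ] [0.4694 0.1097 0.024 ]
yaw edge -0.022988196780551716 0.007575986393819574 mid -0.007611311930260113 tipperp -0.029175749301922536
short foot top [0.5971 0.1326 0.04  ] [0.5873 0.2408 0.046 ] [0.7086 0.2514 0.05  ] yaw 0.08758420742143783 0.09063052508276308 0.10882707673017589 0.1218800115433473
oxide_jar_4 [(array([0.5311, 0.2753, 0.0025]), 0.59)]
eraser [(array([ 0.5386,  0.0382, -0.0024]), 0.51)]
pyro_cone_1 [(array([ 0.4356,  0.232 , -0.0017]), 0.67)]
test_tile_3 [(array([ 0.6707,  0.0631, -0.0021]), 0.77)]
```

```bash
python3 - <<'E'
from h import *
np.set_printoptions(precision=4,suppress=True)
s=sensors.get_state();M=R.from_quat(s['tcp_rot']).as_matrix();print(M,s['t'],s['eef_pos'])
z=M[:,2];print('jaw yaw from +y',np.arctan2(-z[0],z[1]))
E
```

```text
[[ 0.9589  0.      0.2839]
 [-0.2839  0.      0.9589]
 [ 0.     -1.      0.    ]] 0.8 [0.1774 0.5993 0.2136]
jaw yaw from +y -0.2878261763758888
```

```bash
python3 -m pendant '[{"grip":16,"slide":[118,-236,0],"turn":0.14},{"grip":16,"slide":[118,-236,0],"turn":0.14},{"grip":16,"slide":[118,-236,0],"turn":0.14},{"grip":16,"slide":[118,-236,0],"turn":0.14},{"grip":16,"slide":[118,-236,0],"turn":0.14},{"grip":16,"slide":[118,-236,0],"turn":0.14},{"grip":16,"slide":[118,-236,0],"turn":0.14}]' && python3 -m pendant '[{"grip":16,"slide":[116,-236,-20],"turn":0.135},{"grip":16,"slide":[116,-236,-20],"turn":0.135},{"grip":16,"slide":[116,-236,-20],"turn":0.135},{"grip":16,"slide":[116,-236,-20],"turn":0.135},{"grip":16,"slide":[116,-236,-20],"turn":0.135},{"grip":16,"slide":[116,-236,-20],"turn":0.135},{"grip":16,"slide":[116,-236,-20],"turn":0.135},{"grip":16,"slide":[116,-236,-20],"turn":0.135}]'
python3 - <<'E'
from h import *
np.set_printoptions(precision=4,suppress=True)
s=sensors.get_state();save('wrist','wr0.png');print(s['t'],s['eef_pos'],s['grip_width'])
M=R.from_quat(s['tcp_rot']).as_matrix();z=M[:,2];print(np.arctan2(-z[0],z[1]))
for n in ('short_foot','shim','shim_tip','shim_back','gauge_stand'):
    r=place_of('wrist',n);print(n,[(w('wrist',d['at'],s),round(d['score'],2)) for d in r[:2]])
E
```

```text
t: 1.38
eef_pos: [0.2965, 0.3591, 0.2136]
tcp_rot: [0.706, -0.053, 0.053, -0.704]
force: [0.5, -0.2, -0.4]
grip_width: 0.048
t: 2.05
eef_pos: [0.4143, 0.1239, 0.1937]
tcp_rot: [0.707, -0.006, 0.007, -0.707]
force: [0.4, 0.8, -0.1]
grip_width: 0.0142
2.05 [0.4143 0.1239 0.1937] 0.01418804416734034
-0.018346159084749826
short_foot []
shim [(array([0.5018, 0.1287, 0.0007]), 0.74)]
shim_tip [(array([ 0.5502,  0.1277, -0.0052]), 0.56)]
shim_back [(array([0.4486, 0.1263, 0.0118]), 0.89)]
gauge_stand []
```

View pics/wr0.png

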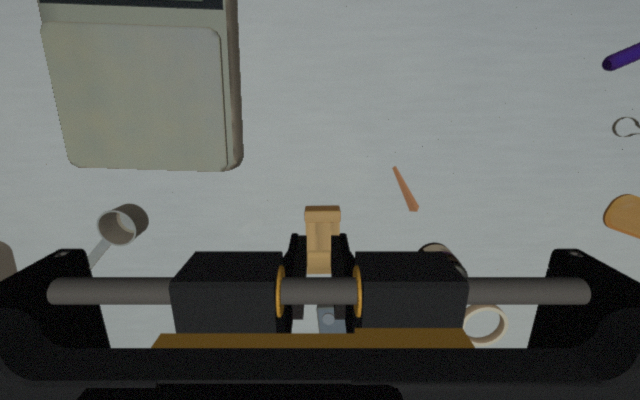

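```bash
python3 -m pendant '[{"grip":16,"slide":[0,2.5,-41],"turn":0.005},{"grip":16,"slide":[0,2.5,-82],"turn":0.005},{"grip":16,"slide":[0,2.5,-123],"turn":0.005},{"grip":16,"slide":[0,2.5,-150],"turn":0.005},{"grip":16,"slide":[0,2.5,-167],"turn":0.005},{"grip":16,"slide":[0,2.5,-167],"turn":0.005}]'
python3 - <<'E'
from h import *
np.set_printoptions(precision=4,suppress=True)
s=sensors.get_state();a=save('wrist','wr1.png');print(s['t'],s['eef_pos'],s['grip_width'],s['force'])
b=save('scene','sc1.png');cv2.imwrite('pics/sc1c.png',cv2.resize(b[170:310,220:420,::-1],None,fx=4,fy=4,interpolation=2))
E
```

```text
t: 2.85
eef_pos: [0.4089, 0.1307, 0.0238]
tcp_rot: [0.707, -0.004, -0.0, -0.707]
force: [0.2, 0.4, -0.2]
grip_width: 0.0139
2.85 [0.4089 0.1307 0.0238] 0.013925513479396847 [ 0.2276  0.3879 -0.1534]
```

View pics/wr1.png

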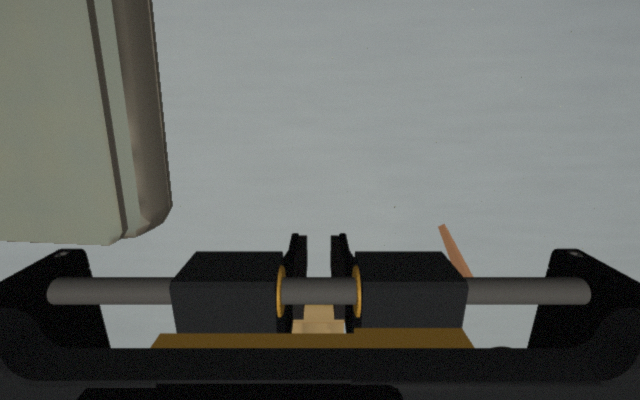

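View pics/sc1c.png

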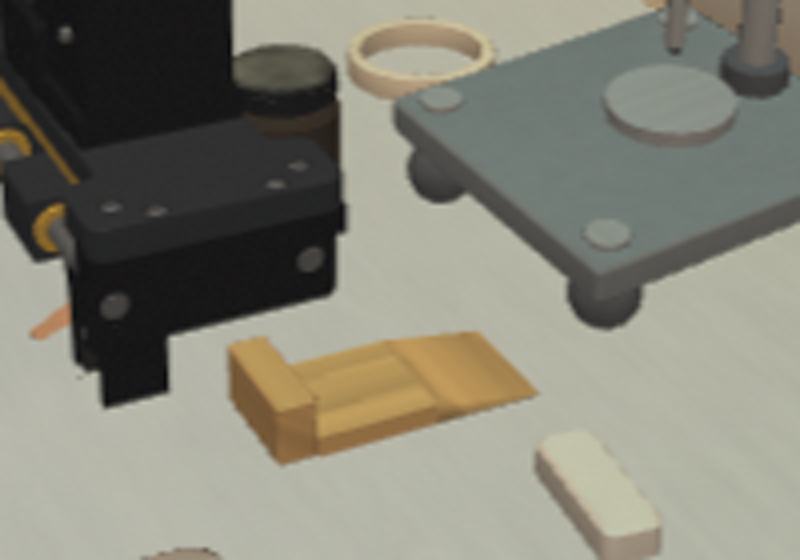

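```bash
python3 - <<'E'
from h import *
np.set_printoptions(precision=1,suppress=True)
for n,P in dict(tipF=[.4184,.109,.005],tipB=[.3994,.109,.005],bodyF=[.4464,.036,.075],bodyB=[.3714,.036,.075],bodyFl=[.4464,.226,.075],foot=[.602,.135,.014],hl=[.453,.105,0],tip=[.552,.126,0]).items(): print(n,(px('scene',P)-[220,170])*4)
print(T('scene')[:3,3])
E
```

```text
tipF [171.9 478.5]
tipB [116.9 494.2]
bodyF [346.6 393.6]
bodyB [100. 462.]
bodyFl [117.4 123.1]
foot [609.9 287.7]
hl [274.2 469.7]
tip [502.5 364.9]
[ 0.2 -0.4  0.4]
```

```bash
python3 - <<'E'
from h import *
np.set_printoptions(precision=4,suppress=True)
b=save('scene','sc2.png');s=sensors.get_state();print(s['t'],s['eef_pos'],s['q'])
a=save('top','top2.png')
c1=b[170:310,220:420,::-1];c2=a[150:290,330:480,::-1]
c1=c1.copy()
cv2.imwrite('pics/c2.png',np.hstack([cv2.resize(c1[:, :140],None,fx=3,fy=4,interpolation=2)[:, :400],cv2.resize(c2,(390,560),interpolation=2)]))
print(T('scene')[:3,3],camera_model('wrist')['mount'])
print(px('scene',[.409,.131,.005]),px('scene',[.409,.131,.04]))
E
```

```text
3.0 [0.4116 0.1305 0.0272] [ 0.0471  0.6437  2.0567  0.0001  0.4404 -1.5175]
[ 0.2296 -0.4127  0.4175] [[-0.0002  0.9543  0.2988 -0.0837]
 [-0.0006 -0.2988  0.9543 -0.1703]
 [ 1.     -0.      0.0006 -0.0005]
 [ 0.      0.      0.      1.    ]]
[250.2926 282.4657] [248.9564 260.4081]
```

View pics/c2.png

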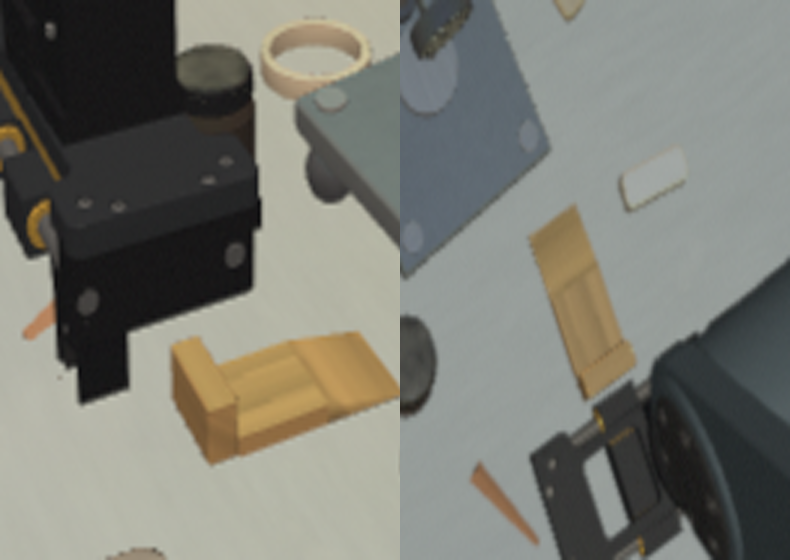

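View pics/sc2.png

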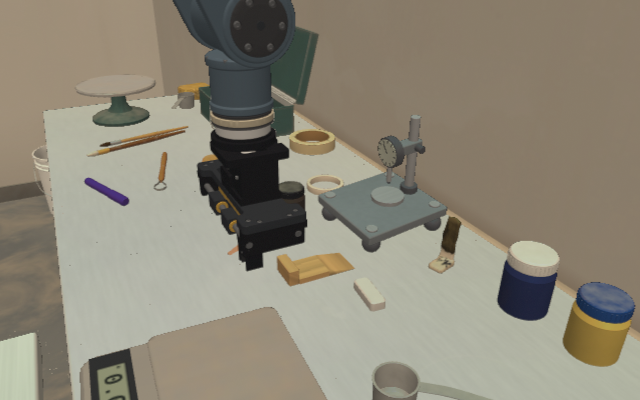

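```bash
python3 - <<'E'
from h import *
np.set_printoptions(precision=1,suppress=True)
for z in (.075,.1,.13):
  for P in ([.4485,.226],[.3735,.226],[.4485,.036],[.411,.131]):
    p=px('top',P+[z]); q=px('scene',P+[z]); print(z,P,p,'scene',q)
for u in ((350,235),(380,264)): print(u)
s=sensors.get_state()
for P in ([.4205,.109,.007],[.4205,.153,.007],[.4015,.109,.007],[.4015,.124,.007],[.452,.105,.024],[.452,.148,.024]): print(P,px('wrist',P,s))
E
python3 -c "
import cv2
a=cv2.imread('pics/top2.png');cv2.imwrite('pics/t2c.png',cv2.resize(a[190:340,350:550],None,fx=4,fy=4,interpolation=2))"
```

```text
0.075 [0.4485, 0.226] [373.8 266.4] scene [250.7 200.5]
0.075 [0.3735, 0.226] [391.7 302.4] scene [199.9 211.2]
0.075 [0.4485, 0.036] [459.7 224.6] scene [308.3 267.9]
0.075 [0.411, 0.131] [426.4 262.8] scene [249.  236.9]
0.1 [0.4485, 0.226] [375.6 265.6] scene [249.9 184.9]
0.1 [0.3735, 0.226] [394.1 302.7] scene [198.2 195.1]
0.1 [0.4485, 0.036] [464.2 222.5] scene [308.3 249.6]
0.1 [0.411, 0.131] [429.8 261.8] scene [248.  219.8]
0.13 [0.4485, 0.226] [377.9 264.5] scene [248.8 165.5]
0.13 [0.3735, 0.226] [397.3 303.2] scene [196.  175.1]
0.13 [0.4485, 0.036] [469.9 219.8] scene [308.3 226.5]
0.13 [0.411, 0.131] [434.3 260.6] scene [246.8 198.3]
(350, 235)
(380, 264)
[0.4205, 0.109, 0.007] [288.5 243.5]
[0.4205, 0.153, 0.007] [351.4 243.1]
[0.4015, 0.109, 0.007] [287.5 218.2]
[0.4015, 0.124, 0.007] [309.5 218. ]
[0.452, 0.105, 0.024] [281.9 296.9]
[0.452, 0.148, 0.024] [345.4 296.5]
```

View pics/t2c.png

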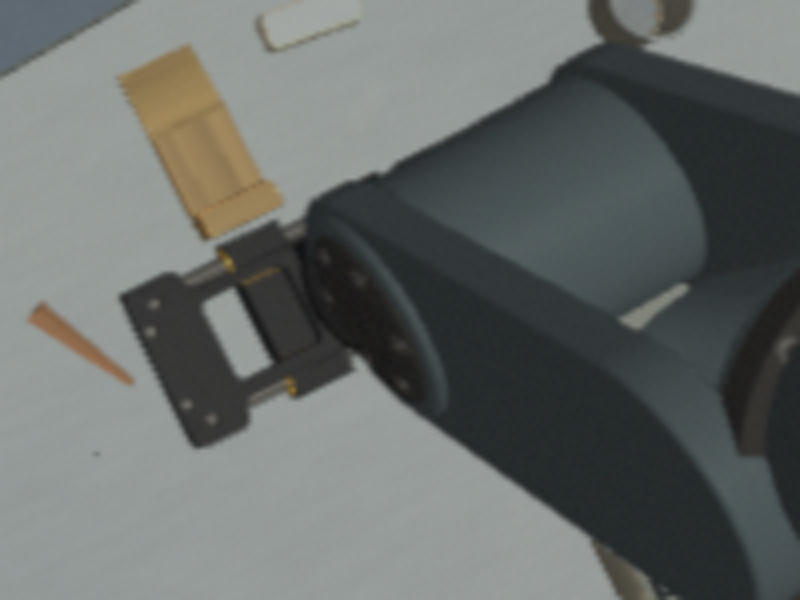

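```bash
python3 - <<'E'
from h import *
np.set_printoptions(precision=1,suppress=True)
m=camera_model('wrist');A=np.linalg.inv(np.array(m['mount']))
for x in (-.0095,-.004,.0095):
 for y in (.019,.009,0,-.01,-.02):
  o=[]
  for z in (.022,.007):
   c=(A@[x,y,z,1])[:3];o.append([m['fx']*c[0]/c[2]+m['cx'],m['fy']*c[1]/c[2]+m['cy']])
  print(x,y,np.array(o).ravel())
a=cv2.imread('pics/wr1.png');cv2.imwrite('pics/wr1c.png',cv2.resize(a[210:360,220:420],None,fx=4,fy=4,interpolation=2))
a=cv2.imread('pics/sc2.png');cv2.imwrite('pics/sc2c.png',cv2.resize(a[180:290,190:330],None,fx=5,fy=5,interpolation=2)*1)
E
```

```text
-0.0095 0.019 [351.5 220.4 329.4 220.4]
-0.0095 0.009 [353.2 226.  329.9 226. ]
-0.0095 0 [354.8 231.6 330.5 231.6]
-0.0095 -0.01 [356.8 238.5 331.1 238.5]
-0.0095 -0.02 [359.  246.2 331.9 246.2]
-0.004 0.019 [351.3 227.9 329.3 227.9]
-0.004 0.009 [352.9 233.9 329.8 233.9]
-0.004 0 [354.5 239.8 330.4 239.8]
-0.004 -0.01 [356.4 247.  331.  247. ]
-0.004 -0.02 [358.6 255.1 331.7 255.1]
0.0095 0.019 [350.6 245.9 329.1 245.9]
0.0095 0.009 [352.2 252.6 329.6 252.6]
0.0095 0 [353.7 259.2 330.1 259.2]
0.0095 -0.01 [355.6 267.3 330.7 267.3]
0.0095 -0.02 [357.7 276.3 331.4 276.3]
```

View pics/wr1c.png

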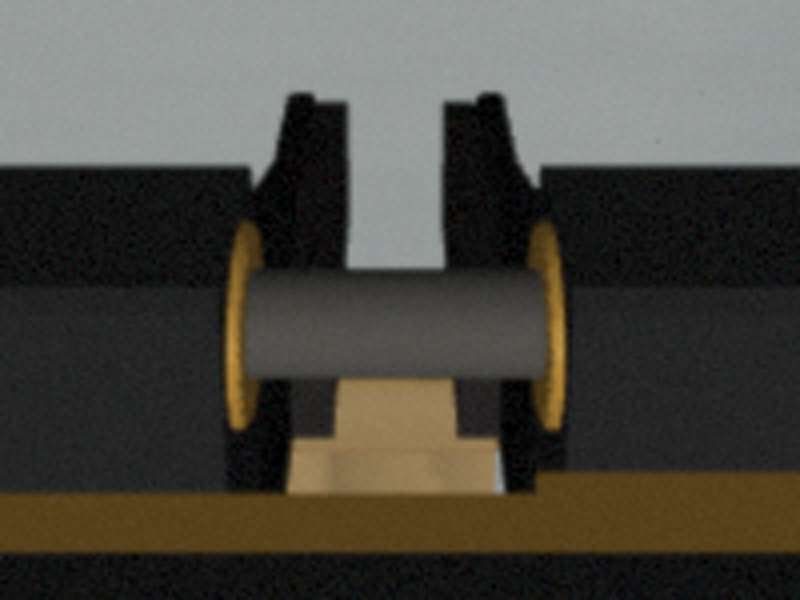

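View pics/sc2c.png

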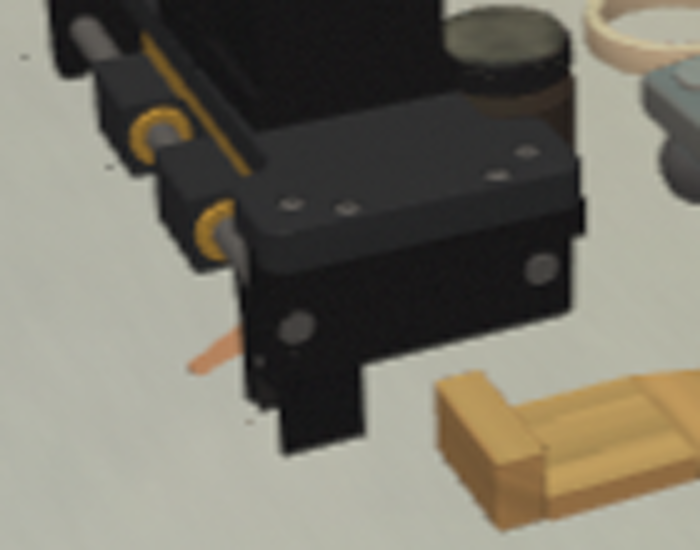

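```bash
python3 -m pendant '[{"grip":16,"slide":[0,-3,-3],"turn":0},{"grip":16,"slide":[0,-3,-5],"turn":0},{"grip":16,"slide":[0,-3,-7],"turn":0},{"grip":16,"slide":[0,-3,-8],"turn":0}]'; python3 -m pendant '[{"grip":16,"slide":[0,0,-1],"turn":0},{"grip":16,"slide":[0,0,-2],"turn":0}]'
python3 - <<'E'
from h import *
b=save('scene','sc3.png');s=sensors.get_state();print(s['t'],s['eef_pos'],s['force'])
cv2.imwrite('pics/sc3c.png',cv2.resize(b[180:290,190:330,::-1],None,fx=5,fy=5,interpolation=2))
E
```

```text
t: 3.38
eef_pos: [0.4117, 0.1267, 0.0189]
tcp_rot: [-0.707, 0.002, -0.003, 0.707]
force: [-0.0, 0.6, -0.2]
grip_width: 0.0141
t: 3.55
eef_pos: [0.4114, 0.1267, 0.0166]
tcp_rot: [0.707, -0.003, 0.003, -0.707]
force: [-0.3, -0.3, 0.9]
grip_width: 0.0136
3.6 [0.41134823 0.12673266 0.01640272] [-0.58163222 -0.21598228  0.33787827]
```

View pics/sc3c.png

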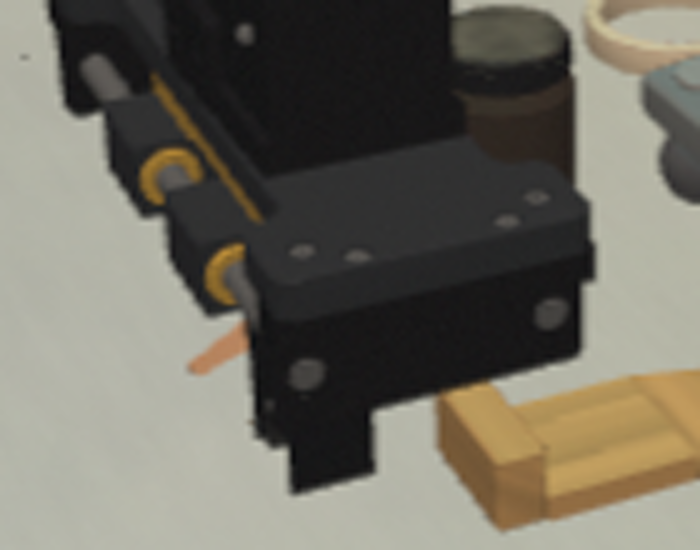

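```bash
python3 -m pendant '[{"grip":16,"slide":[0,0,-4],"turn":0},{"grip":16,"slide":[0,0,-8],"turn":0},{"grip":16,"slide":[0,0,-12],"turn":0},{"grip":16,"slide":[0,0,-12],"turn":0}]'
python3 - <<'E'
from h import *
b=save('scene','sc4.png');s=sensors.get_state();print(s['t'],s['eef_pos'],s['force'])
cv2.imwrite('pics/sc4c.png',cv2.resize(b[180:310,190:330,::-1],None,fx=4,fy=4,interpolation=2))
for z in (0,.01,.02): print(px('scene',[.4015,.105,z]),px('scene',[.4015,.113,z]))
E
```

```text
t: 3.93
eef_pos: [0.4109, 0.1267, 0.0037]
tcp_rot: [0.707, -0.003, 0.002, -0.707]
force: [0.3, 0.6, -0.1]
grip_width: 0.014
3.9833 [0.41097788 0.12676446 0.00396166] [ 0.78050679  0.22837292 -0.41772709]
[252.03458887 297.96237147] [249.87468995 294.52269843]
[251.65877196 291.66829742] [249.48796563 288.26558347]
[251.27782852 285.28836557] [249.09601664 281.92393455]
```

View pics/sc4c.png

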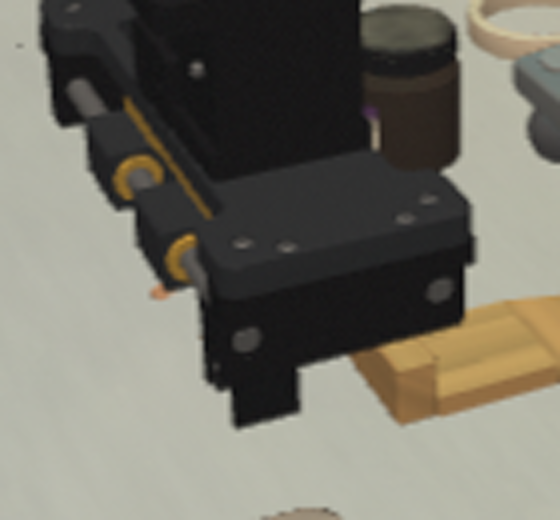

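```bash
python3 -m pendant '[{"grip":16,"slide":[0,0,-4],"turn":0},{"grip":16,"slide":[0,0,-6],"turn":0},{"grip":16,"slide":[12,0,-6],"turn":0},{"grip":16,"slide":[24,0,-6],"turn":0},{"grip":16,"slide":[26,0,-6],"turn":0},{"grip":16,"slide":[28,0,-6],"turn":0}]'
python3 - <<'E'
from h import *
b=save('scene','sc5.png');s=sensors.get_state();print(s['t'],s['eef_pos'],s['force'])
cv2.imwrite('pics/sc5c.png',cv2.resize(b[180:310,190:380,::-1],None,fx=4,fy=4,interpolation=2))
save('wrist','wr5.png');save('top','top5.png')
E
```

```text
t: 4.48
eef_pos: [0.4398, 0.1268, -0.0015]
tcp_rot: [-0.707, 0.003, -0.003, 0.707]
force: [-0.3, -0.0, -0.1]
grip_width: 0.0139
4.5333 [ 0.43951712  0.12676521 -0.00154894] [ 0.32938864 -0.8989697   0.01098451]
```

View pics/sc5c.png

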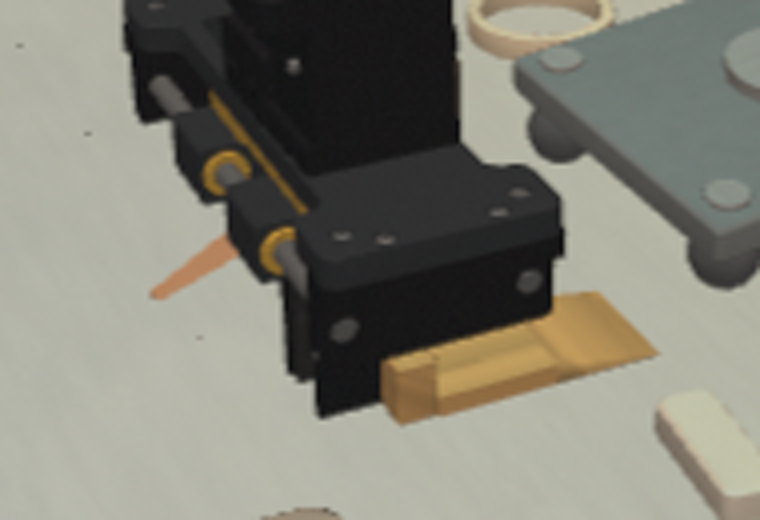

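View pics/wr5.png

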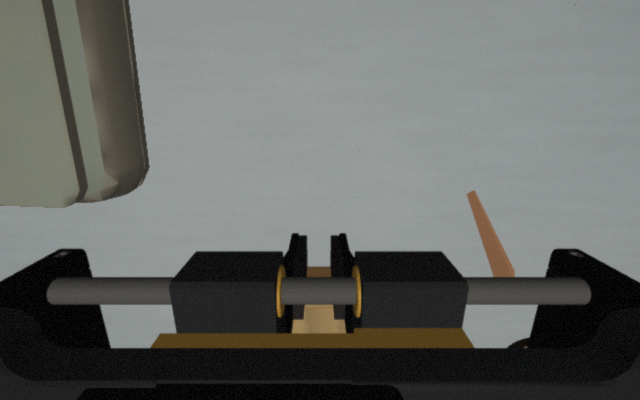

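```bash
python3 -m pendant '[{"grip":16,"slide":[2,0,-1],"turn":0},{"grip":16,"slide":[4,0,-2],"turn":0},{"grip":16,"slide":[6,0,-2],"turn":0.005},{"grip":16,"slide":[9,0,-2],"turn":0.015},{"grip":16,"slide":[12,0.2,-2],"turn":0.025},{"grip":16,"slide":[15,0.4,-2],"turn":0.035},{"grip":16,"slide":[18,0.6,-2],"turn":0.045},{"grip":16,"slide":[21,0.8,-2],"turn":0.055}]'
python3 - <<'E'
from h import *
np.set_printoptions(precision=4,suppress=True)
b=save('top','top6.png');s=sensors.get_state();print(s['t'],s['eef_pos'],s['force'])
cv2.imwrite('pics/top6c.png',cv2.resize(b[140:290,291:491,::-1],None,fx=4,fy=4,interpolation=2))
for c in ('top','scene'):
  if c=='scene': save(c,'sc6.png')
  for n in ('short_foot','shim_tip'):
    r=place_of(c,n);print(c,n,[(w(c,d['at']),round(d['score'],2)) for d in r[:2]])
E
```

```text
t: 5.3
eef_pos: [0.4608, 0.1276, -0.0034]
tcp_rot: [0.707, 0.017, -0.017, -0.707]
force: [-0.7, 0.3, 0.3]
grip_width: 0.0141
5.35 [ 0.4618  0.1276 -0.0034] [ 0.5328  1.1808 -0.542 ]
top short_foot [(array([0.5972, 0.1359, 0.0004]), 0.68), (array([0.5307, 0.2756, 0.0027]), 0.52)]
top shim_tip [(array([ 0.5716,  0.1342, -0.0025]), 0.84)]
scene short_foot [(array([0.5998, 0.1348, 0.002 ]), 0.79)]
scene shim_tip [(array([0.577 , 0.1359, 0.0048]), 0.92), (array([ 0.4308,  0.2333, -0.0013]), 0.7)]
```

View pics/top6c.png

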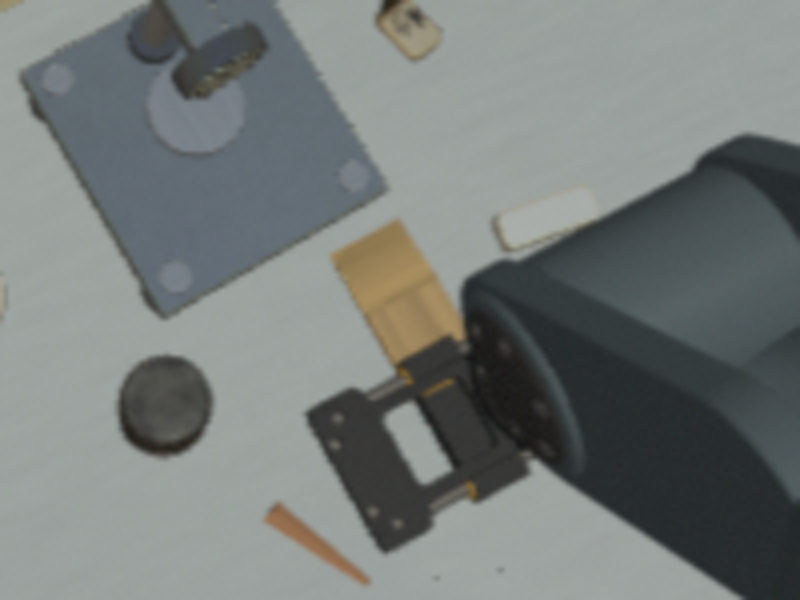

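```bash
python3 - <<'E'
from h import *
np.set_printoptions(precision=4,suppress=True)
f=lambda c,z:plane('top',[291+(c[0]+.5)/4-.5,140+(c[1]+.5)/4-.5],z)
tl=f((331,257),.001);tr=f((401,220),.001);rl=f((369,310),.008);rr=f((440,277),.008)
d=(tl-tr);print(tl,tr,(tl+tr)/2,'yaw',np.arctan2(-d[0],d[1]));d=rl-rr;print(rl,rr,(rl+rr)/2,np.arctan2(-d[0],d[1]))
e=(tl+tr-rl-rr)/2;print('axis',e,np.arctan2(e[1],e[0]))
E
```

```text
[0.5689 0.1546 0.001 ] [0.5709 0.1107 0.001 ] [0.5699 0.1327 0.001 ] yaw 0.04632683165910451
[0.5333 0.1509 0.008 ] [0.5329 0.1081 0.008 ] [0.5331 0.1295 0.008 ] -0.00793165142456275
axis [ 0.0368  0.0031 -0.007 ] 0.08492846698856524
```

```bash
python3 -m pendant '[{"grip":16,"slide":[3,0.1,0],"turn":0},{"grip":16,"slide":[6,0.3,0],"turn":0},{"grip":16,"slide":[9,0.4,0],"turn":0},{"grip":16,"slide":[12,0.6,0],"turn":0},{"grip":16,"slide":[15,0.7,0],"turn":0},{"grip":16,"slide":[18,0.9,0],"turn":0},{"grip":16,"slide":[21,1,0],"turn":0},{"grip":16,"slide":[23,1.1,0],"turn":0}]'; python3 -m pendant '[{"grip":16,"slide":[2,0.1,0],"turn":0},{"grip":16,"slide":[4,0.2,0],"turn":0},{"grip":16,"slide":[6,0.3,0],"turn":0},{"grip":16,"slide":[8,0.4,0],"turn":0},{"grip":16,"slide":[10,0.5,0],"turn":0},{"grip":16,"slide":[12,0.6,0],"turn":0},{"grip":16,"slide":[14,0.7,0],"turn":0},{"grip":16,"slide":[16,0.8,0],"turn":0}]'
python3 - <<'E'
from h import *
np.set_printoptions(precision=4,suppress=True)
b=save('scene','sc7.png');s=sensors.get_state();print(s['t'],s['eef_pos'],s['force'])
cv2.imwrite('pics/sc7c.png',cv2.resize(b[140:290,260:460,::-1],None,fx=4,fy=4,interpolation=2))
for c in ('scene','top'):
  if c=='top': save(c,'top7.png')
  for n in ('short_foot','shim_tip','gauge_stand'):
    r=place_of(c,n);print(c,n,[(w(c,d['at']),round(d['score'],2)) for d in r[:2]])
E
```

```text
t: 6.27
eef_pos: [0.4826, 0.1286, -0.0035]
tcp_rot: [0.707, 0.016, -0.018, -0.707]
force: [-4.3, -0.6, 3.0]
grip_width: 0.0138
t: 6.93
eef_pos: [0.4945, 0.1295, -0.0037]
tcp_rot: [0.707, 0.013, -0.02, -0.707]
force: [-5.6, -0.1, 3.7]
grip_width: 0.0138
6.9833 [ 0.4957  0.1295 -0.0037] [-3.5388  0.2268  1.5129]
scene short_foot [(array([0.601 , 0.1375, 0.0079]), 0.69), (array([0.6522, 0.1972, 0.0001]), 0.54)]
scene shim_tip [(array([0.6097, 0.1374, 0.004 ]), 0.92)]
scene gauge_stand [(array([0.6551, 0.1945, 0.0028]), 0.65), (array([ 0.668 ,  0.0609, -0.0018]), 0.19)]
top short_foot [(array([0.6012, 0.1346, 0.0028]), 0.79)]
top shim_tip [(array([ 0.6059,  0.1378, -0.0032]), 0.92)]
top gauge_stand [(array([0.6514, 0.1977, 0.0009]), 0.57)]
```

View pics/sc7c.png

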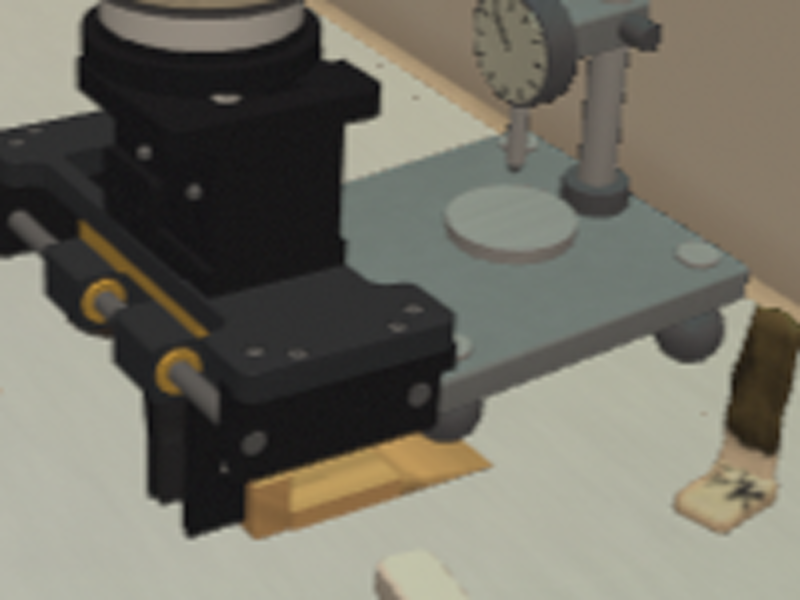

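View pics/top7.png

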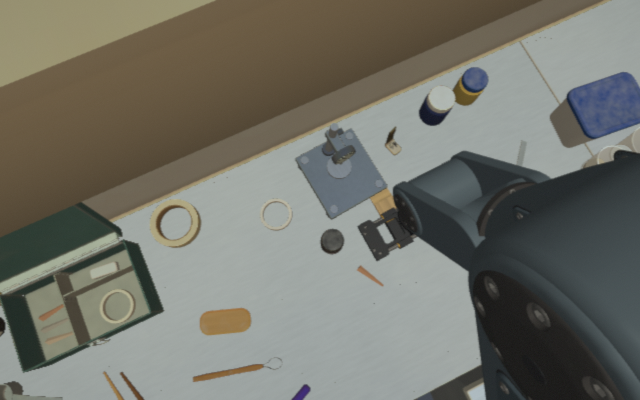

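```bash
python3 - <<'E'
from h import *
np.set_printoptions(precision=1,suppress=True)
s=sensors.get_state();M=R.from_quat(s['tcp_rot']).as_matrix();P0=s['eef_pos']
print('yaw',np.arctan2(-M[0,2],M[1,2]),'tilt',M[:,1])
for h in (.05,.06,.07,.08,.09):
  q=M@np.array([.0375,0,-.095])
  if q[1]>0:q=M@np.array([.0375,0,.095])
  print(h,px('scene',np.r_[(P0+q)[:2],h]))
E
```

```text
yaw 0.04747412878193893 tilt [-0. -0. -1.]
0.05 [373.  266.5]
0.06 [373.4 259.8]
0.07 [373.9 252.9]
0.08 [374.4 246. ]
0.09 [374.8 238.9]
```

```bash
for i in 1; do python3 -m pendant '[{"grip":16,"slide":[1.5,0.1,0],"turn":0},{"grip":16,"slide":[3,0.2,0],"turn":0},{"grip":16,"slide":[4.5,0.2,0],"turn":0},{"grip":16,"slide":[6,0.3,0],"turn":0},{"grip":16,"slide":[7.5,0.4,0],"turn":0},{"grip":16,"slide":[9,0.4,0],"turn":0},{"grip":16,"slide":[10.5,0.5,0],"turn":0},{"grip":16,"slide":[12,0.6,0],"turn":0}]'; done
python3 - <<'E'
from h import *
np.set_printoptions(precision=4,suppress=True)
b=save('scene','sc8.png');s=sensors.get_state();print(s['t'],s['eef_pos'],s['force'])
cv2.imwrite('pics/sc8c.png',cv2.resize(b[140:290,260:460,::-1],None,fx=4,fy=4,interpolation=2))
for n in ('short_foot','shim_tip','gauge_stand'):
    r=place_of('scene',n);print(n,[(w('scene',d['at']),round(d['score'],2)) for d in r[:2]])
E
```

```text
t: 8.0
eef_pos: [0.5075, 0.1301, -0.0038]
tcp_rot: [0.707, 0.014, -0.02, -0.707]
force: [-5.9, 0.3, 3.7]
grip_width: 0.0139
8.05 [ 0.5084  0.1301 -0.0037] [-3.525   0.4488  1.3959]
short_foot [(array([0.6005, 0.1386, 0.0058]), 0.84)]
shim_tip [(array([ 0.6237,  0.1385, -0.0018]), 0.64)]
gauge_stand [(array([0.6551, 0.1934, 0.0021]), 0.57)]
```

View pics/sc8c.png

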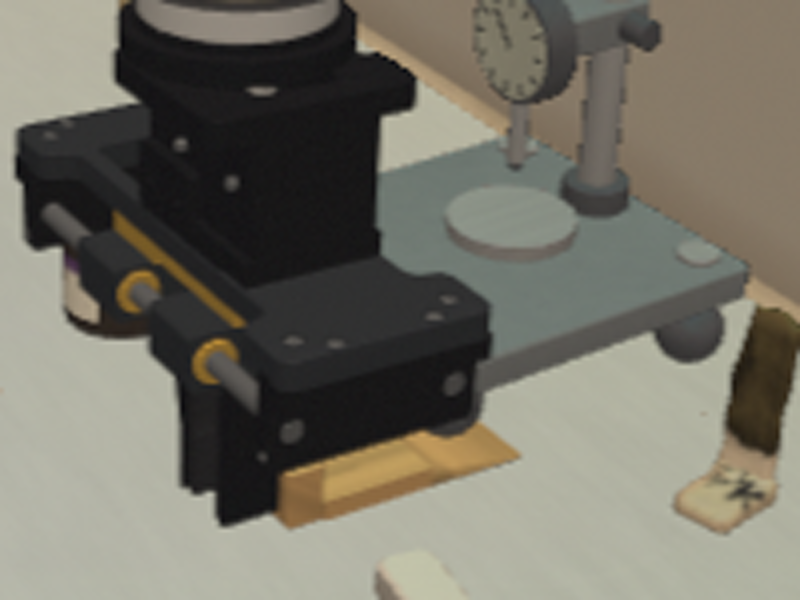

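```bash
for i in 1; do python3 -m pendant '[{"grip":16,"slide":[1.5,0.1,0],"turn":0},{"grip":16,"slide":[3,0.2,0],"turn":0},{"grip":16,"slide":[4.5,0.2,0],"turn":0},{"grip":16,"slide":[6,0.3,0],"turn":0},{"grip":16,"slide":[7.5,0.4,0],"turn":0},{"grip":16,"slide":[9,0.4,0],"turn":0},{"grip":16,"slide":[10.5,0.5,0],"turn":0},{"grip":16,"slide":[12,0.6,0],"turn":0}]';python3 -m pendant '[{"grip":16,"slide":[1.5,0.1,0],"turn":0},{"grip":16,"slide":[3,0.2,0],"turn":0},{"grip":16,"slide":[4.5,0.2,0],"turn":0},{"grip":16,"slide":[6,0.3,0],"turn":0},{"grip":16,"slide":[7.5,0.4,0],"turn":0},{"grip":16,"slide":[9,0.4,0],"turn":0}]'; done
python3 - <<'E'
from h import *
np.set_printoptions(precision=4,suppress=True)
b=save('scene','sc9.png');s=sensors.get_state();print(s['t'],s['eef_pos'],s['force'])
cv2.imwrite('pics/sc9c.png',cv2.resize(b[140:290,260:460,::-1],None,fx=4,fy=4,interpolation=2))
for c in ('scene','top'):
  if c=='top': save(c,'top9.png')
  for n in ('short_foot','shim_tip','gauge_stand'):
    r=place_of(c,n);print(n,[(w(c,d['at']),round(d['score'],2)) for d in r[:2]])
E
```

```text
t: 8.87
eef_pos: [0.5237, 0.1307, -0.0035]
tcp_rot: [0.707, 0.017, -0.017, -0.707]
force: [-3.1, 0.1, -1.3]
grip_width: 0.0141
t: 9.37
eef_pos: [0.5286, 0.131, -0.0038]
tcp_rot: [0.707, 0.014, -0.02, -0.707]
force: [-9.9, -0.7, 3.8]
grip_width: 0.014
9.4167 [ 0.529   0.131  -0.0037] [-8.0479 -1.2313  1.8588]
short_foot []
shim_tip [(array([0.6473, 0.139 , 0.0039]), 0.8)]
gauge_stand []
short_foot [(array([0.601 , 0.1344, 0.0086]), 0.61)]
shim_tip []
gauge_stand [(array([0.6379, 0.3523, 0.0003]), 0.16)]
```

View pics/sc9c.png

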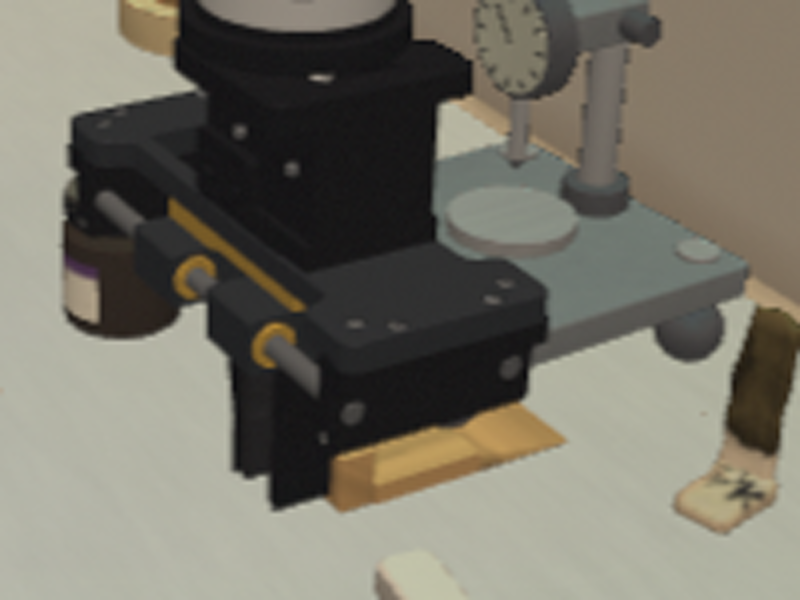

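```bash
python3 - <<'E'
from h import *
np.set_printoptions(precision=4,suppress=True)
f=lambda c,z:plane('scene',[260+(c[0]+.5)/4-.5,140+(c[1]+.5)/4-.5],z)
print('tip R',f((566,438),.001),'ramp top',f((487,455),.008),f((494,466),0),'head br',f((340,511),0),'headfront top',f((377,463),.024))
E
```

```text
tip R [0.6414 0.1167 0.001 ] ramp top [0.6022 0.1108 0.008 ] [0.6077 0.1137 0.    ] head br [0.5431 0.1132 0.    ] headfront top [0.5508 0.1026 0.024 ]
```

```bash
python3 -m pendant '[{"grip":16,"slide":[1.5,0.1,0],"turn":0},{"grip":16,"slide":[3,0.2,0],"turn":0},{"grip":16,"slide":[4.5,0.2,0],"turn":0},{"grip":16,"slide":[6,0.3,0],"turn":0},{"grip":16,"slide":[7.5,0.4,0],"turn":0},{"grip":16,"slide":[9,0.4,0],"turn":0},{"grip":16,"slide":[10.5,0.5,0],"turn":0},{"grip":16,"slide":[12,0.6,0],"turn":0}]'
python3 - <<'E'
from h import *
np.set_printoptions(precision=4,suppress=True)
b=save('scene','sc10.png');s=sensors.get_state();print(s['t'],s['eef_pos'],s['force'])
cv2.imwrite('pics/sc10c.png',cv2.resize(b[140:290,260:460,::-1],None,fx=4,fy=4,interpolation=2))
E
```

```text
t: 10.43
eef_pos: [0.5392, 0.1317, -0.0037]
tcp_rot: [0.707, 0.013, -0.021, -0.707]
force: [-10.8, -1.2, 5.2]
grip_width: 0.0142
10.4833 [ 0.5399  0.1317 -0.0037] [-8.4415 -0.7139  2.2187]
```

View pics/sc10c.png

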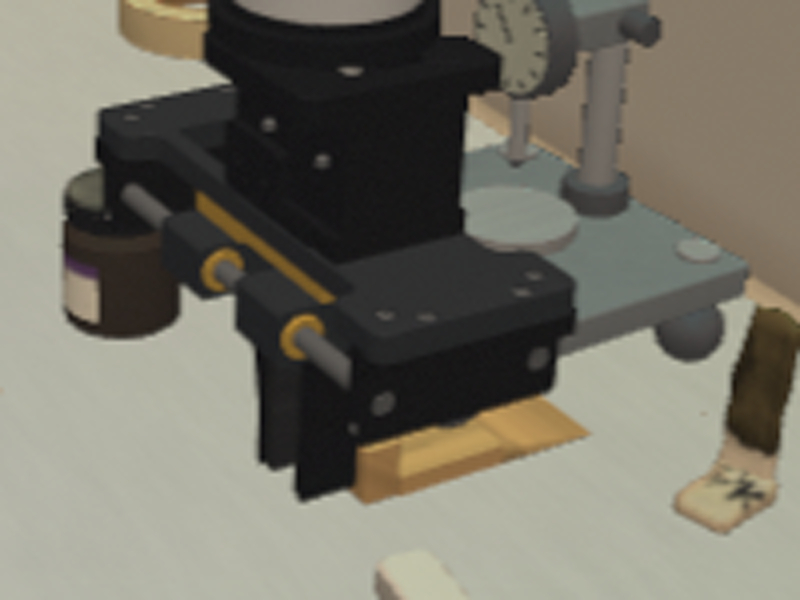

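```bash
python3 -m pendant '[{"grip":16,"slide":[1.5,0.1,0],"turn":0},{"grip":16,"slide":[3,0.2,0],"turn":0},{"grip":16,"slide":[4.5,0.2,0],"turn":0},{"grip":16,"slide":[6,0.3,0],"turn":0},{"grip":16,"slide":[6.5,0.3,0],"turn":0},{"grip":16,"slide":[6.5,0.3,0],"turn":0}]'; python3 -m pendant '[{"grip":16,"slide":[-4,-0.2,0],"turn":0},{"grip":16,"slide":[-8,-0.4,0],"turn":0},{"grip":16,"slide":[-16,-0.8,0],"turn":0},{"grip":16,"slide":[-40,-2,0],"turn":0},{"grip":16,"slide":[-75,-4,0],"turn":0},{"grip":16,"slide":[-110,-6,0],"turn":0},{"grip":16,"slide":[-130,-7,5],"turn":0}]'
python3 - <<'E'
from h import *
np.set_printoptions(precision=4,suppress=True)
b=save('scene','sc11.png');s=sensors.get_state();print(s['t'],s['eef_pos'],s['force'])
cv2.imwrite('pics/sc11c.png',cv2.resize(b[140:290,260:460,::-1],None,fx=4,fy=4,interpolation=2))
for c in ('scene','top'):
  if c=='top': save(c,'top11.png')
  for n in ('short_foot','shim_tip','shim_back','gauge_stand'):
    r=place_of(c,n);print(n,[(w(c,d['at']),round(d['score'],2)) for d in r[:2]])
E
```

```text
t: 10.98
eef_pos: [0.5466, 0.132, -0.0037]
tcp_rot: [0.707, 0.014, -0.02, -0.707]
force: [-9.8, 0.2, 3.8]
grip_width: 0.0136
t: 11.57
eef_pos: [0.4166, 0.1248, 0.0016]
tcp_rot: [0.707, 0.015, -0.018, -0.707]
force: [-0.8, -0.2, -0.3]
grip_width: 0.0139
11.6167 [0.4121 0.1249 0.0023] [-3.3968 -0.1331  0.0215]
short_foot [(array([0.602 , 0.1362, 0.0084]), 0.87)]
shim_tip [(array([0.6672, 0.1397, 0.0023]), 0.71)]
shim_back [(array([0.558 , 0.1324, 0.0143]), 0.56)]
gauge_stand [(array([ 0.6521,  0.1956, -0.0014]), 0.66)]
short_foot [(array([0.6001, 0.1341, 0.0073]), 0.67)]
shim_tip []
shim_back [(array([0.5587, 0.1342, 0.0112]), 0.73)]
gauge_stand []
```

View pics/sc11c.png

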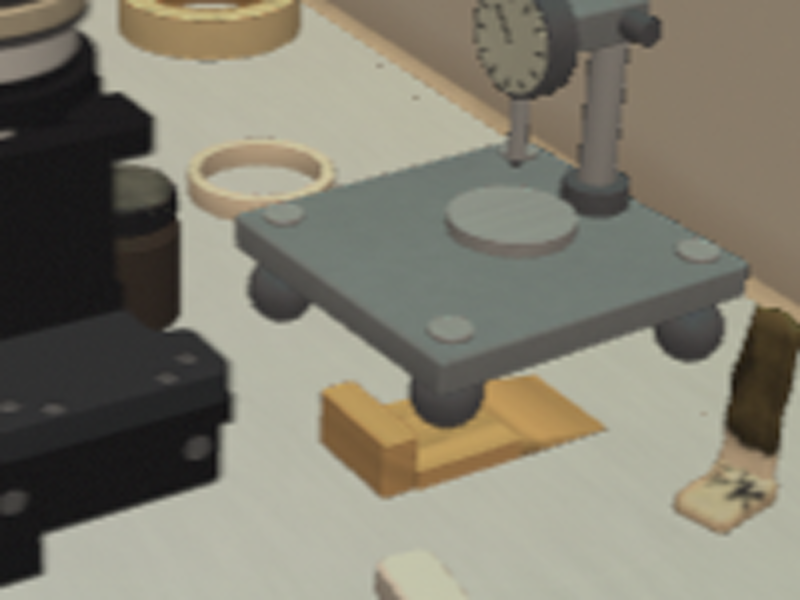

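View pics/sc11.png

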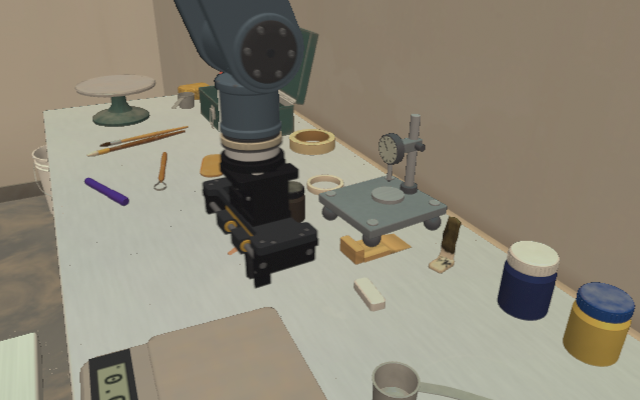

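```bash
python3 -m pendant '[{"grip":16,"slide":[0,0,40],"turn":0},{"grip":16,"slide":[0,0,80],"turn":0},{"grip":16,"slide":[0,0,120],"turn":0},{"grip":16,"slide":[0,0,120],"turn":0},{"grip":16,"slide":[0,0,120],"turn":0}]'
python3 - <<'E'
from h import *
np.set_printoptions(precision=4,suppress=True)
b=save('scene','sc12.png');s=sensors.get_state();print(s['t'],s['eef_pos'],s['force'])
a=cv2.imread('pics/scene0.png');c=b[:,:,::-1]
cv2.imwrite('pics/cmp.png',np.vstack([cv2.resize(x[100:310,220:480],(780,300),interpolation=2) for x in (a,c)]))
for n in ('oxide_jar_4','eraser','pyro_cone_1','test_tile_3','kiln_ring'):
    r=place_of('scene',n);print(n,[(w('scene',d['at']),round(d['score'],2)) for d in r[:1]])
E
```

```text
t: 12.48
eef_pos: [0.4231, 0.1251, 0.1237]
tcp_rot: [-0.707, -0.019, 0.014, 0.707]
force: [0.6, -0.5, -0.6]
grip_width: 0.0141
12.5333 [0.4216 0.125  0.1223] [-0.2275 -0.6668  0.1595]
oxide_jar_4 [(array([ 0.5312,  0.28  , -0.0011]), 0.87)]
eraser [(array([0.5377, 0.0393, 0.0016]), 0.97)]
pyro_cone_1 [(array([ 0.4339,  0.2318, -0.0025]), 0.73)]
test_tile_3 [(array([0.6681, 0.0575, 0.0002]), 0.61)]
kiln_ring [(array([ 0.6442,  0.3596, -0.0034]), 0.56)]
```

View pics/cmp.png

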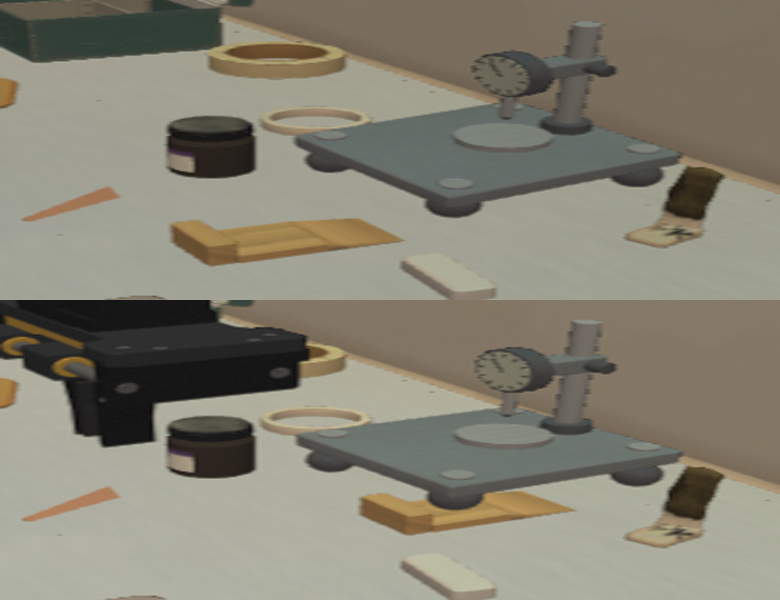

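The comparison picture shows the foot on the flat of the shim, near (455, 495), with the stand and the other things where they were. The robot is clear, so I'm handing in.

```bash
python3 -c "
from plant import ctrl
print(ctrl.finish_job())"
```

```text
the job is handed in; nothing more can be done
None
```

I pushed the shim thin end first under the near right foot, using both fingertips on the back of its head. I then backed away, raised the tool and handed the job in at about 12.5 s.

**Result:** the foot stands on the flat part, about 7 mm behind the shim's centre and close to its mid-line. In the pictures the stand looks level and has not shifted from where it stood. The other things are where they were, within what the networks can resolve. The highest push force I read was about 11 N, and it was back to about zero once the tool was clear.

**Checks that disagreed or were not made:**
- **Fingertips:** they sat about 28 mm higher than the description says, by the scene and wrist pictures and by feeling no bench contact. I lowered the tool to suit before pushing.
- **Shim tip:** the scene network put it about 6–8 mm further on than the top camera and my own pixel estimates. I used the latter. After the push both cameras put the shim's back at about x = 0.558 m, which agrees.
- **Top camera:** at the end it could not see the stand's origin or the shim tip, because the arm was in the way.
- **Rocking:** I judged level from the pictures only and did not test for it by touch, because the stand was not to be touched.

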